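# Set out turned sleeves for inspection

### The arm

A 6-joint arm with a two-finger parallel gripper is mounted at the origin on the work surface. World frame = base frame: x ahead of the robot, y to its left, z up, the work surface at z = 0. Lengths are in m, angles in rad, forces in N, time in s.
With the tool pointing down it reaches from about 0.35 to 0.775 m from the base axis. Payload 7.3 kg.
Tool frame: the origin (TCP) lies at the very end of the fingers, on their centre line; the grasp point (between the pads) lies 19 mm behind it (robot.hold_point_z is the distance from the TCP to the grasp point, in m); y points along the fingers, z is the direction in which the jaws open and shut, and the axes are right-handed (so a half turn about y gives the same grasp; the last joint's range is limited). The gripper opens to 92 mm and grips with 3 to 60 N. Pads are 19 mm wide; open, the fingers measure 130 mm over their backs; the gripper's body (75 mm by 190 mm) begins 47 mm behind the grasp point.
Start: joints at [0.963, 0.342, 1.524, -0, 1.275, -0.146], TCP at [0.234, 0.47, 0.227] pointing down, gripper open.
Joint ranges: [-2.53, 2.53], [-0.77, 2.02], [0.04, 2.7], [-1, 4.14], [0.28, 2.66], [-3.11, 3.11]. Speed limits (rad/s): [2.57, 2.57, 3.14, 3.14, 3.14, 3.14].

### API

Orientations are given as [roll, pitch, yaw] about the fixed x, y, z axes, in that order (R = Rz(yaw) Ry(pitch) Rx(roll)).
In Python, from cell import robot gives the robot as it stands.
- The arm moves only by the shell command python3 -m crank 'ROWS' [OPENING] [FORCE]. ROWS is a JSON object of lists of equal length, an entry for each row: "xyz": the shift along the tool's x, y, z in cm, a list of three; "roll": the turn about the tool's y in degrees. A call has 1 to 20 rows; each row shifts and turns the commanded pose from where the row before left it, along the tool's axes as they then stand; what a row does not reach is not made up. A row lasts 1/10 s, in which the tool goes at most 50 mm and 8.59 degrees, less where a joint would pass 70% of its speed; a pose out of reach is approached as far as the arm can. A call is refused whole if a number of a shift passes 5 or a number of a turn 8.59, either way. A call with a gripper value outside its range is refused whole. OPENING is the gripper command: -1 is fully open, 1 is shut, values between are in proportion, set as the call begins (- or left out, the last holds). The fingers move at their own pace and stop on an object; FORCE is the grip in N (left out, the last holds). Time passes only in rows, so rows that do not move let the fingers close. It gives the time, the measured TCP pose, the force and the opening at its end, in the units of the state.
- robot.observe(): the state, without advancing time (a new reading comes with each control period).
- robot.read_camera(name): name is "side" or "top"; returns the picture (400x640x3 uint8, red, green, blue); there is no depth.
- robot.calibration(name): a dict with "intrinsics" (3x3 intrinsics, pixels), "D" ([k1, k2, p1, p2, k3] as OpenCV has them; the pictures are not rectified), "pose" (4x4, takes a point from camera to world coordinates). Camera axes: x right, y down, z forward; pixel columns grow to the right and rows downward; lengths in m; the calibration is good to about 2 mm. A picture is of the moment at which its call begins. calibration takes no time and is no camera call.
- robot.hand_in(): hands the job in, once; it reports no verdict.
The state is a dict: "time": time; "qpos": joint angles; "qvel": joint speeds; "joint_efforts": joint torques, N m; "tool_pos": TCP position; "tool_rot": TCP orientation; "contact_force": force on the tool from outside, world axes, zero at the start; "torque": the same for the moment, N m; "opening": finger opening in m.
Only numpy, scipy, OpenCV 4.12 (cv2) and the standard library are available. Lean on these libraries where they do the work, as an engineer would, in place of code of your own. Each camera call takes 0.05 s, during which the arm holds its last target.

### The job

Stand the four round aluminium sleeves in the four round inspection nests, each in the nest of its own size rank: the largest sleeve in the largest nest and so on down to the smallest in the smallest. Do them one at a time from the largest to the smallest, the order in which they will be measured; each must stand upright, flat on the nest's floor inside its rim. Leave the square block and the six-sided block standing where they are.

Things in the scene. Friction and masses are not known exactly. Their poses are not given: they have to be found in the camera images.
- sleeve_xl_mid (a point): the largest of four plain aluminium sleeves (upright round tubes, all 50 mm tall, standing loose on the bench): outside diameter 64 mm, bore 28 mm. The point is its centre, half-way up (25 mm above its underside); z is its long axis, upright.
- sleeve_l_mid (a point): the second largest of four plain aluminium sleeves (upright round tubes, all 50 mm tall, standing loose on the bench): outside diameter 50 mm, bore 22 mm. The point is its centre, half-way up (25 mm above its underside); z is its long axis, upright.
- sleeve_m_mid (a point): the third largest of four plain aluminium sleeves (upright round tubes, all 50 mm tall, standing loose on the bench): outside diameter 36 mm, bore 16 mm. The point is its centre, half-way up (25 mm above its underside); z is its long axis, upright.
- sleeve_s_mid (a point): the smallest of four plain aluminium sleeves (upright round tubes, all 50 mm tall, standing loose on the bench): outside diameter 24 mm, bore 10 mm. The point is its centre, half-way up (25 mm above its underside); z is its long axis, upright.
- nest_xl_seat (a point): the largest of four inspection nests (low round steel dishes with a black rubber floor, fixed to the bench): inside diameter 88 mm, outside 96 mm. It belongs to the 64 mm sleeve. The point is the centre of its inner floor, 3 mm above the bench; its rim is 4 mm thick and stands 6 mm above the bench, 3 mm above the floor.
- nest_l_seat (a point): the second largest of four inspection nests (low round steel dishes with a black rubber floor, fixed to the bench): inside diameter 74 mm, outside 82 mm. It belongs to the 50 mm sleeve. The point is the centre of its inner floor, 3 mm above the bench; its rim is 4 mm thick and stands 6 mm above the bench, 3 mm above the floor.
- nest_m_seat (a point): the third largest of four inspection nests (low round steel dishes with a black rubber floor, fixed to the bench): inside diameter 60 mm, outside 68 mm. It belongs to the 36 mm sleeve. The point is the centre of its inner floor, 3 mm above the bench; its rim is 4 mm thick and stands 6 mm above the bench, 3 mm above the floor.
- nest_s_seat (a point): the smallest of four inspection nests (low round steel dishes with a black rubber floor, fixed to the bench): inside diameter 48 mm, outside 56 mm. It belongs to the 24 mm sleeve. The point is the centre of its inner floor, 3 mm above the bench; its rim is 4 mm thick and stands 6 mm above the bench, 3 mm above the floor.
- square_block_mid (a point): square aluminium block, 40 x 40 x 50 mm tall, standing loose on the bench, not to be moved. The point is its centre, 25 mm up.
- hex_block_mid (a point): six-sided steel block, 46 mm over the corners, 50 mm tall, standing loose on the bench, not to be moved. The point is its centre, 25 mm up. A dark steel V-block and a small green angle plate, each about 50 x 50 mm and at most 50 mm tall, also stand among these things. Neighbours among all of these stand at least 108 mm apart, centre to centre.
There are look-alikes about, which are no part of the job. Leave any blue look-alike of the part that bears sleeve_m_mid alone. Leave any yellow look-alike of the part that bears sleeve_xl_mid alone.

How it is judged:
By the outcome, as a careful person would: the job done as asked, in the order asked, and still so for the second after the job is handed in, with the robot touching nothing.
It also fails if it takes over 109 s, if anything falls off the work surface, if the arm or the gripper's body presses on something with over 40 N, if the wrist force passes 120 N, or if a joint passes its speed limit or range.

## Working session

There is one attempt and no reset: what is moved stays moved. The work goes in short steps, Python scripts to look and compute and a shell command to move; the robot and the scene stay as the last step left them, time stands still between calls to the robot, and variables do not carry over. Pictures are saved under pics/ and viewed, and the job is handed in when it is done.

```bash
ls; mkdir -p pics; python3 - <<'E'
from cell import robot
import cv2,numpy as np
np.set_printoptions(precision=4,suppress=True)
for n in("side","top"):
    im=robot.read_camera(n); cv2.imwrite(f"pics/{n}0.png",im[:,:,::-1]); c=robot.calibration(n); print(n,c)
print(robot.observe(), robot.hold_point_z)
E
```

```text
pics
side {'intrinsics': array([[389.7447,   0.    , 322.2592],
       [  0.    , 389.7447, 206.243 ],
       [  0.    ,   0.    ,   1.    ]]), 'D': array([-0.035,  0.   ,  0.   ,  0.   ,  0.   ]), 'pose': array([[ 0.7617, -0.4625,  0.4538,  0.1905],
       [-0.648 , -0.5423,  0.5348, -0.4265],
       [-0.0013, -0.7014, -0.7128,  0.6067],
       [ 0.    ,  0.    ,  0.    ,  1.    ]])}
top {'intrinsics': array([[407.5897,   0.    , 322.4867],
       [  0.    , 407.5897, 196.4897],
       [  0.    ,   0.    ,   1.    ]]), 'D': array([-0.0264,  0.    ,  0.    ,  0.    ,  0.    ]), 'pose': array([[ 0.0045, -0.9953,  0.0966,  0.4554],
       [-0.9995, -0.0076, -0.0321,  0.0231],
       [ 0.0327, -0.0964, -0.9948,  1.0486],
       [ 0.    ,  0.    ,  0.    ,  1.    ]])}
{'time': 0.1, 'qpos': array([ 0.963 ,  0.3426,  1.5249, -0.    ,  1.2754, -0.146 ]), 'qvel': array([-0.0011, -0.003 , -0.0008,  0.0006, -0.0014,  0.0006]), 'joint_efforts': array([  0.0016, -43.2005, -24.4694,   0.0721,   0.0526,  -0.0001]), 'tool_pos': array([0.2337, 0.4697, 0.2261]), 'tool_rot': array([-1.5721,  0.0002, -0.4618]), 'contact_force': array([ 0.5973, -0.395 , -0.1833]), 'torque': array([ 0.0056, -0.011 , -0.0326]), 'opening': 0.09187182510790834} 0.0188
```

View pics/top0.png

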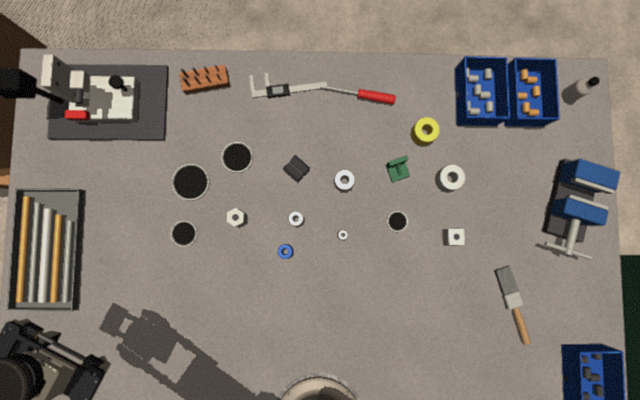

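View pics/side0.png

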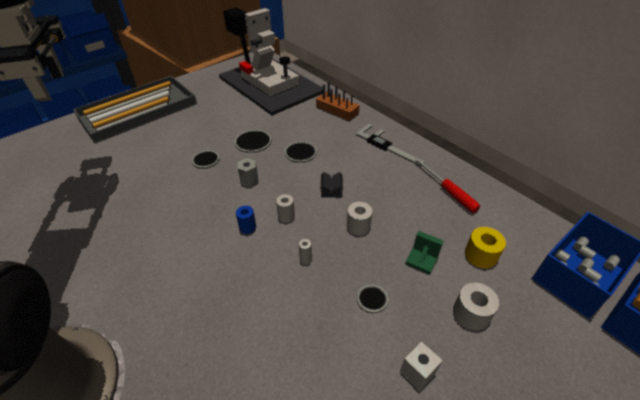

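```bash
python3 - <<'E'
import cv2,numpy as np
im=cv2.imread("pics/top0.png")
# crop x165-475,y120-265
c=im[118:268,160:480]; c=cv2.resize(c,None,fx=2.5,fy=2.5,interpolation=cv2.INTER_CUBIC); cv2.imwrite("pics/crop0.png",c)
t=[im[y-20:y+20,x-20:x+20] for x,y in [(452,178),(344,180),(296,218),(343,235),(426,130),(285,252),(456,237),(235,217)]]
t=[cv2.resize(a,(200,200),interpolation=cv2.INTER_CUBIC) for a in t]
cv2.imwrite("pics/tiles.png",np.vstack([np.hstack(t[:4]),np.hstack(t[4:])]))
E
```

```text
(no output)
```

View pics/crop0.png

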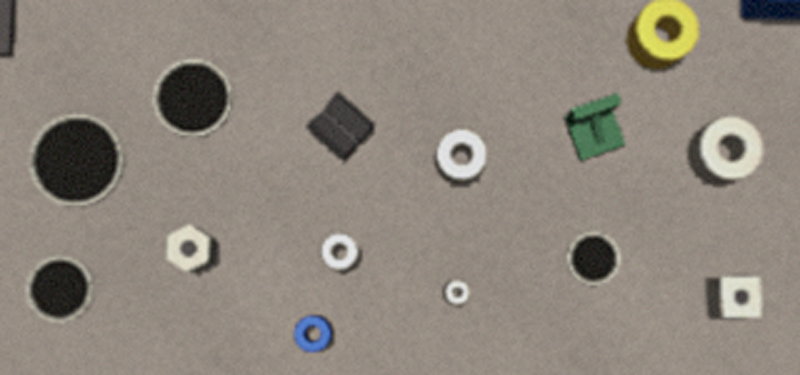

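View pics/tiles.png

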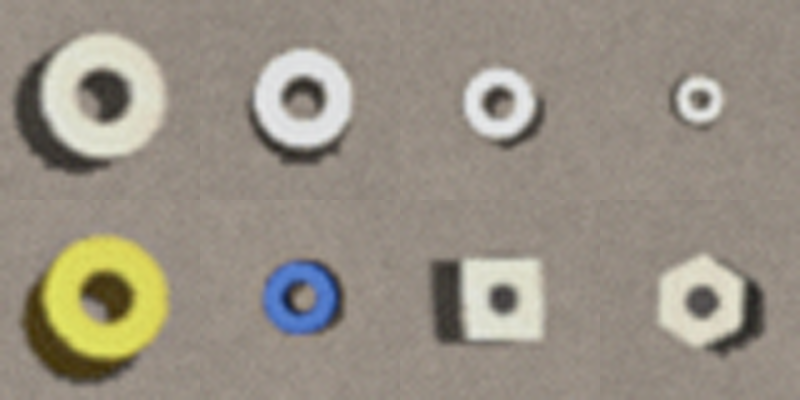

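Top view: XL candidates are the white ring at (452,178) and the yellow ring at (426,130), so I take the white one. L is (344,180). For M, white (296,218) is chosen over blue (285,252). S is (343,235). The square (456,237) and hex (235,217) also have holes but aren't round. Nests are the dark discs at (190,181), (237,156), (183,233) and (398,221).

```bash
cat > h.py <<'E'
import cv2,numpy as np
from cell import robot
np.set_printoptions(precision=4,suppress=True)
def cast(cam,uv,z):
    c=robot.calibration(cam);K=np.array(c["intrinsics"]);P=np.array(c["pose"])
    n=cv2.undistortPoints(np.float64(uv).reshape(-1,1,2),K,np.array(c["D"])).reshape(-1,2)
    d=np.c_[n,np.ones(len(n))]@P[:3,:3].T; o=P[:3,3]
    return o+d*((z-o[2])/d[:,2])[:,None]
def fitcirc(p):
    A=np.c_[2*p[:,:2],np.ones(len(p))];b=(p[:,:2]**2).sum(1)
    s=np.linalg.lstsq(A,b,rcond=None)[0];return s[0],s[1],2*np.sqrt(s[2]+s[0]**2+s[1]**2)
def blobs(im,mask,cam,z,roi,amin=20):
    m=np.zeros_like(mask);x0,y0,x1,y1=roi;m[y0:y1,x0:x1]=mask[y0:y1,x0:x1]
    S=4;m=cv2.resize(m,None,fx=S,fy=S,interpolation=cv2.INTER_CUBIC)
    m=(m>127).astype(np.uint8)
    out=[]
    for c in cv2.findContours(m,cv2.RETR_EXTERNAL,cv2.CHAIN_APPROX_NONE)[0]:
        if cv2.contourArea(c)<amin*S*S: continue
        uv=(c.reshape(-1,2)+.5)/S-.5
        f=fitcirc(cast(cam,uv,z)); out.append((uv.mean(0).round(1),np.array(f)))
    return out
E
python3 - <<'E'
from h import *
im=cv2.imread("pics/top0.png")
hsv=cv2.cvtColor(im,cv2.COLOR_BGR2HSV)
b=((hsv[...,2]>178)&(hsv[...,1]<70)).astype(np.uint8)*255
print("bright z=.05")
for o in blobs(im,b,"top",.05,(210,140,480,262)):print(*o)
d=(hsv[...,2]<75).astype(np.uint8)*255
print("dark z=.004")
for o in blobs(im,d,"top",.004,(150,130,480,262),60):print(*o)
im=cv2.imread("pics/side0.png");hsv=cv2.cvtColor(im,cv2.COLOR_BGR2HSV)
d=(hsv[...,2]<75).astype(np.uint8)*255
print("side dark z=.004")
for o in blobs(im,d,"side",.004,(180,120,400,320),60):print(*o)
E
```

```text
bright z=.05
[342.6 234.3] [ 0.4598 -0.0587  0.0217]
[456.4 236.4] [ 0.4556 -0.341   0.0443]
[295.3 217.9] [0.4991 0.0574 0.0332]
[234.5 216.6] [0.5015 0.2054 0.0409]
[344.3 179. ] [ 0.5963 -0.0626  0.0477]
[452.5 176.5] [ 0.6052 -0.3351  0.0618]
dark z=.004
[183.2 233.2] [0.4608 0.3419 0.0545]
[396.9 220.9] [ 0.495  -0.2031  0.0431]
[441.1 183.1] [ 0.6025 -0.3343  0.0522]
[189.9 181.6] [0.5928 0.3297 0.0827]
[296.  168.5] [0.6291 0.0578 0.0495]
[236.5 156.7] [0.6588 0.2123 0.0689]
side dark z=.004
[372.1 297.9] [ 0.4946 -0.2038  0.046 ]
[305.1 255.7] [ 0.4614 -0.0555  0.036 ]
[358.4 225.5] [ 0.5941 -0.0652  0.0554]
[246.5 224. ] [0.4203 0.0871 0.0503]
[285.4 213.4] [0.5003 0.0595 0.0493]
[331.3 185. ] [0.6349 0.0646 0.0773]
[248.  177.1] [0.503  0.211  0.0611]
[206.4 161.7] [0.4602 0.3377 0.0625]
[300.4 152.3] [0.6584 0.21   0.0729]
[379.4 143.6] [0.8268 0.1032 0.0845]
[253.2 142. ] [0.5923 0.3272 0.0881]
```

```bash
python3 -m crank '{"xyz":[[0,0,0],[0,0,0],[0,0,0],[0,0,0]],"roll":[-6.6,-6.6,-6.6,-6.6]}' -1 40
```

```text
time: 0.5
tool_pos: [0.2338, 0.4698, 0.2263]
tool_rot: [-1.572, 0.001, 0.004]
contact_force: [0.1, -0.5, 0.3]
opening: 0.092
```

```bash
python3 -m crank '{"xyz":[[1.86,0,-4.02],[1.86,0,-4.02],[1.86,0,-4.02],[1.86,0,-4.02],[1.86,0,-4.02],[1.86,0,-4.02],[1.86,0,-4.02],[1.86,0,-4.02],[1.86,0,-4.02],[1.86,0,-4.02],[1.86,0,-4.02],[1.86,0,-4.02],[1.86,0,-4.02],[1.86,0,-4.02],[1.86,0,-4.02],[1.86,0,-4.02],[1.86,0,-4.02],[1.86,0,-4.02],[1.86,0,-4.02],[1.86,0,-4.02]],"roll":[0,0,0,0,0,0,0,0,0,0,0,0,0,0,0,0,0,0,0,0]}'; python3 -m crank '{"xyz":[[0,0,0],[0,0,0]],"roll":[0,0]}'
```

```text
time: 2.5
tool_pos: [0.6054, -0.3359, 0.2261]
tool_rot: [-1.57, 0.001, -0.001]
contact_force: [1.1, -0.6, 0.6]
opening: 0.0919
time: 2.7
tool_pos: [0.6046, -0.3348, 0.2248]
tool_rot: [-1.569, 0.002, -0.002]
contact_force: [0.1, 1.0, -0.8]
opening: 0.0916
```

```bash
python3 -m crank '{"xyz":[[0,3,0],[0,4,0],[0,4,0],[0,4,0],[0,3,0],[0,2,0],[0,1,0],[0,0.3,0],[0,0,0]],"roll":[0,0,0,0,0,0,0,0,0]}'; python3 - <<'E'
from h import *
a=cv2.resize(robot.read_camera("top")[120:250,350:550],None,fx=2,fy=2,interpolation=2);b=robot.read_camera("side")[220:400,380:580]
cv2.imwrite("pics/g1.png",np.hstack([cv2.resize(a,(400,260)),cv2.resize(b,(400,260))])[:,:,::-1])
E
```

```text
time: 3.6
tool_pos: [0.6055, -0.334, 0.0148]
tool_rot: [-1.571, -0.001, -0.0]
contact_force: [-0.9, -0.6, 0.8]
opening: 0.0917
```

View pics/g1.png

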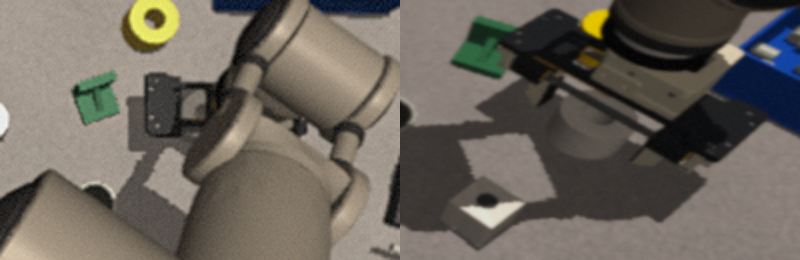

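The side crop shows the XL sleeve at about (590,125) between the open fingers, touching nothing. Closing now.

```bash
python3 -m crank '{"xyz":[[0,0,0],[0,0,0],[0,0,0],[0,0,0],[0,0,0],[0,0,0],[0,0,0],[0,0,0]],"roll":[0,0,0,0,0,0,0,0]}' 1 40; python3 -m crank '{"xyz":[[0,-0.5,0],[0,-1,0],[0,-2,0],[0,-2,0],[0,-1,0],[0,0,0]],"roll":[0,0,0,0,0,0]}'
```

```text
time: 4.5
tool_pos: [0.6051, -0.3343, 0.0139]
tool_rot: [-1.571, -0.0, -0.001]
contact_force: [0.3, 1.3, 3.6]
opening: 0.064
time: 5.1
tool_pos: [0.6059, -0.335, 0.0808]
tool_rot: [-1.573, -0.003, -0.001]
contact_force: [0.3, 0.4, -3.0]
opening: 0.0639
```

```bash
python3 -m crank '{"xyz":[[0,-1.5,1],[0,-1.5,2],[0,0,3],[-0.1,0,4],[-0.1,0,4],[-0.1,0,4],[-0.1,0,4],[-0.1,0,4],[-0.1,0,4],[-0.1,0,4],[-0.1,0,4],[-0.1,0,4],[-0.1,0,4],[-0.1,0,4],[-0.1,0,4],[-0.1,0,4],[-0.1,0,4],[0,0,2.5],[0,0,1.3],[0,0,0.5]],"roll":[0,0,0,0,0,0,0,0,0,0,0,0,0,0,0,0,0,0,0,0]}'; python3 -m crank '{"xyz":[[0,0,0],[0,0,0]],"roll":[0,0]}'
```

```text
time: 7.1
tool_pos: [0.5909, 0.3299, 0.1083]
tool_rot: [-1.571, 0.001, 0.001]
contact_force: [-0.1, -0.1, -3.1]
opening: 0.0645
time: 7.3
tool_pos: [0.5919, 0.3273, 0.1087]
tool_rot: [-1.571, 0.0, -0.002]
contact_force: [0.2, -0.9, -1.7]
opening: 0.064
```

```bash
python3 -m crank '{"xyz":[[0,1,0.1],[0,2,0],[0,3,0],[0,2,0],[0,0.6,0],[0,0,0],[0,0,0]],"roll":[0,0,0,0,0,0,0]}'; python3 - <<'E'
from h import *
a=robot.read_camera("top")[110:260,130:330];b=robot.read_camera("side")[80:230,160:360]
cv2.imwrite("pics/p1.png",np.hstack([cv2.resize(a,(400,300)),cv2.resize(b,(400,300))])[:,:,::-1])
E
```

```text
time: 8.0
tool_pos: [0.5926, 0.3296, 0.0238]
tool_rot: [-1.57, -0.002, -0.002]
contact_force: [0.3, 1.0, -2.4]
opening: 0.0641
```

View pics/p1.png

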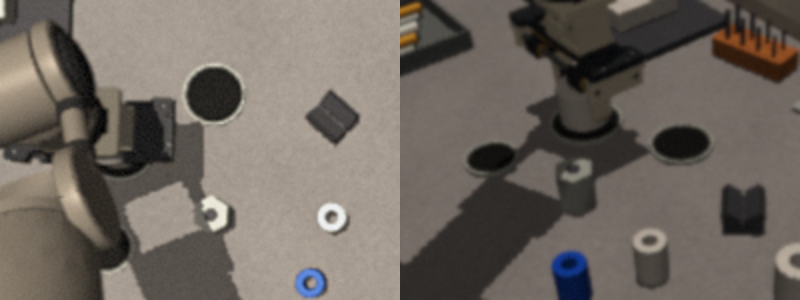

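Side crop shows the sleeve over the middle of the XL nest, about 6 mm up. Lowering it and releasing.

```bash
python3 -m crank '{"xyz":[[0,0.3,0],[0,0.2,0],[0,0.1,0],[0,0,0]],"roll":[0,0,0,0]}'; python3 -m crank '{"xyz":[[0,0.1,0],[0,0,0]],"roll":[0,0]}'
```

```text
time: 8.5
tool_pos: [0.5918, 0.3297, 0.0169]
tool_rot: [-1.571, -0.0, -0.001]
contact_force: [0.1, -0.5, -1.4]
opening: 0.0637
time: 8.7
tool_pos: [0.5918, 0.3297, 0.0169]
tool_rot: [-1.571, -0.0, -0.001]
contact_force: [-2.6, -2.0, 4.9]
opening: 0.0642
```

Contact has been made (the force changed sign). Opening.

```bash
python3 -m crank '{"xyz":[[0,0,0],[0,0,0],[0,0,0],[0,0,0]],"roll":[0,0,0,0]}' -0.85; python3 -m crank '{"xyz":[[0,-1,0],[0,-2,0],[0,-3,0],[0,-4,0],[0,-2,0]],"roll":[0,0,0,0,0]}'
```

```text
time: 9.1
tool_pos: [0.5918, 0.3297, 0.0156]
tool_rot: [-1.571, -0.0, -0.001]
contact_force: [0.8, 0.1, -0.4]
opening: 0.0846
time: 9.6
tool_pos: [0.5931, 0.3303, 0.1405]
tool_rot: [-1.568, -0.005, -0.001]
contact_force: [0.8, 0.0, -0.6]
opening: 0.0851
```

```bash
python3 -m crank '{"xyz":[[0,0,-2],[0.1,0,-4],[0.1,0,-4.5],[0.1,0,-4.5],[0.1,0,-4.5],[0,0,-4.5],[0,0,-4.5],[0,0,-4.5],[0,0,-3.5],[0,0,-2],[0,0,-0.8],[0,0,0],[0,0,0]],"roll":[0,0,0,0,0,0,0,0,0,0,0,0,0]}' -1; python3 - <<'E'
from h import *
a=robot.read_camera("top")[110:260,130:330];b=robot.read_camera("side");cv2.imwrite("pics/s2.png",b[:,:,::-1])
cv2.imwrite("pics/p2.png",np.hstack([cv2.resize(a,(400,300)),cv2.resize(b[80:230,160:360],(400,300))])[:,:,::-1])
E
```

```text
time: 10.9
tool_pos: [0.5954, -0.0623, 0.1359]
tool_rot: [-1.57, -0.0, -0.0]
contact_force: [-0.3, 0.3, 0.9]
opening: 0.0918
```

View pics/p2.png

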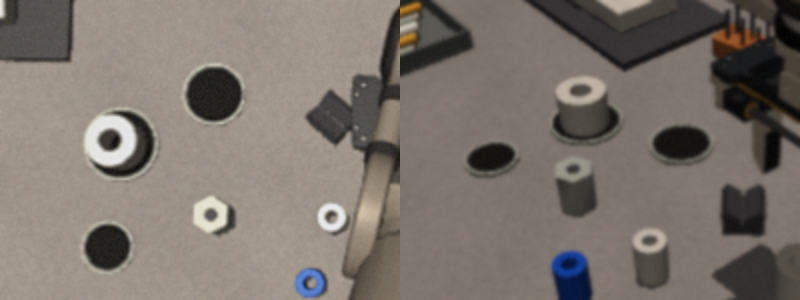

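XL stands in its nest, at (112,140) in the top crop and (582,105) in the side crop. I'll measure it exactly while moving on to L.

```bash
python3 - <<'E'
from h import *
im=robot.read_camera("top")[:,:,::-1];cv2.imwrite("pics/t2.png",im)
hsv=cv2.cvtColor(im,cv2.COLOR_BGR2HSV)
b=((hsv[...,2]>178)&(hsv[...,1]<70)).astype(np.uint8)*255
for o in blobs(im,b,"top",.053,(150,140,310,262)):print(*o)
E
python3 -m crank '{"xyz":[[0,2,0],[0,3,0],[0,3,0],[0,2.2,0],[0,1.3,0],[0,0.7,0],[0,0,0]],"roll":[0,0,0,0,0,0,0]}'; python3 -m crank '{"xyz":[[0,0,0],[0,0,0],[0,0,0],[0,0,0],[0,0,0],[0,0,0],[0,0,0],[0,0,0],[0,0,0]],"roll":[0,0,0,0,0,0,0,0,0]}' 1 35
```

```text
[295.3 217.9] [0.499  0.0572 0.0338]
[234.2 216.7] [0.5011 0.2053 0.0413]
[184.1 179.3] [0.5914 0.3296 0.0631]
[229.6 145.4] [0.6527 0.2056 0.0687]
time: 11.75
tool_pos: [0.5953, -0.0629, 0.0134]
tool_rot: [-1.571, 0.001, -0.0]
contact_force: [0.0, 0.2, 0.0]
opening: 0.0918
time: 12.65
tool_pos: [0.5954, -0.0632, 0.0139]
tool_rot: [-1.571, -0.0, -0.001]
contact_force: [-1.7, 0.7, 2.8]
opening: 0.0499
```

```bash
python3 -m crank '{"xyz":[[0,-0.5,0],[0,-1.5,0],[0,-3,0],[0,-3,0],[0.5,-1,2],[0.8,0,3.5],[0.9,0,4],[0.9,0,4],[0.9,0,4],[0.9,0,4],[0.8,0,3],[0.5,0,2],[0.1,0,0.9],[0,0,0],[0,0,0]],"roll":[0,0,0,0,0,0,0,0,0,0,0,0,0,0,0]}'
```

```text
time: 14.15
tool_pos: [0.6583, 0.2095, 0.1034]
tool_rot: [-1.572, 0.001, -0.001]
contact_force: [-0.1, -0.3, -2.8]
opening: 0.0497
```

```bash
python3 -m crank '{"xyz":[[0,1.5,0.1],[0,2.5,0],[0,2.5,0],[0,1,0],[0,0.4,0],[0,0,0]],"roll":[0,0,0,0,0,0]}'; python3 - <<'E'
from h import *
a=robot.read_camera("top")[110:260,130:330];b=robot.read_camera("side")[80:230,160:360]
cv2.imwrite("pics/p3.png",np.hstack([cv2.resize(a,(400,300)),cv2.resize(b,(400,300))])[:,:,::-1])
E
```

```text
time: 14.75
tool_pos: [0.6588, 0.2111, 0.0246]
tool_rot: [-1.571, 0.0, -0.002]
contact_force: [-0.2, -0.1, -3.1]
opening: 0.0499
```

View pics/p3.png

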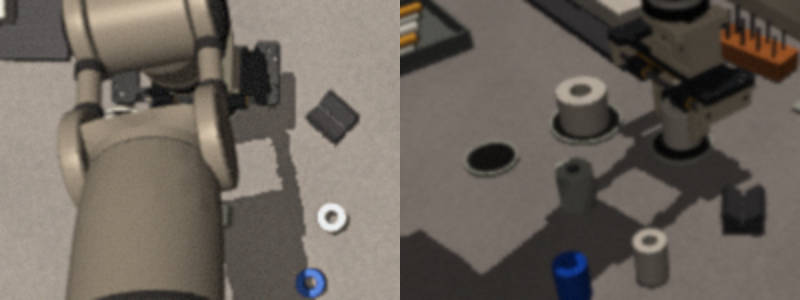

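L hangs over the middle of its nest (side crop, about (683,140)), clear of the XL sleeve. Lowering it.

```bash
python3 -m crank '{"xyz":[[0,0.4,0],[0,0.2,0],[0,0.1,0],[0,0,0]],"roll":[0,0,0,0]}'; python3 -m crank '{"xyz":[[0,0.1,0],[0,0,0]],"roll":[0,0]}'
```

```text
time: 15.25
tool_pos: [0.6586, 0.2116, 0.0177]
tool_rot: [-1.571, 0.0, -0.001]
contact_force: [-0.9, 0.2, -1.6]
opening: 0.0499
time: 15.45
tool_pos: [0.6588, 0.2117, 0.017]
tool_rot: [-1.571, -0.0, -0.001]
contact_force: [0.2, -0.7, -1.3]
opening: 0.0501
```

```bash
python3 -m crank '{"xyz":[[0,0.1,0],[0,0,0]],"roll":[0,0]}'
```

```text
time: 15.65
tool_pos: [0.6588, 0.2117, 0.0169]
tool_rot: [-1.571, -0.001, -0.001]
contact_force: [-3.0, -0.8, 4.0]
opening: 0.05
```

```bash
python3 -m crank '{"xyz":[[0,0,0],[0,0,0],[0,0,0],[0,0,0]],"roll":[0,0,0,0]}' -0.55; python3 -m crank '{"xyz":[[0,-1,0],[0,-2,0],[0,-3,0],[0,-3,0],[0,-2,0],[-1,0,-1],[-3,0,-3],[-4,0,-3.5],[-4,0,-4],[-2.5,0,-2.5],[-1.2,0,-1.2],[-0.3,0,-0.2],[0,0,0],[0,0,0]],"roll":[0,0,0,0,0,0,0,0,0,0,0,0,0,0]}'
 python3 - <<'E'
from h import *
im=robot.read_camera("top")[:,:,::-1]
hsv=cv2.cvtColor(im,cv2.COLOR_BGR2HSV)
b=((hsv[...,2]>178)&(hsv[...,1]<70)).astype(np.uint8)*255
for o in blobs(im,b,"top",.053,(150,130,310,262)):print(*o)
b=robot.read_camera("side")[80:290,160:360][:,:,::-1];im=im[110:260,130:330]
cv2.imwrite("pics/p4.png",np.hstack([cv2.resize(im,(400,300)),cv2.resize(b,(400,420))[:300]]))
E
```

```text
time: 16.05
tool_pos: [0.6587, 0.2116, 0.0156]
tool_rot: [-1.571, -0.0, -0.001]
contact_force: [-0.5, -0.4, -0.3]
opening: 0.0708
time: 17.45
tool_pos: [0.5065, 0.065, 0.1261]
tool_rot: [-1.571, -0.001, -0.001]
contact_force: [-0.0, -0.7, -0.0]
opening: 0.071
[230.6 217.7] [0.4994 0.2127 0.0285]
[279.2 199. ] [0.5447 0.0969 0.091 ]
[242.5 197.9] [0.5471 0.1866 0.023 ]
[184.1 179.5] [0.5912 0.3297 0.0626]
[233.5 150.7] [0.6611 0.211  0.0497]
```

View pics/p4.png

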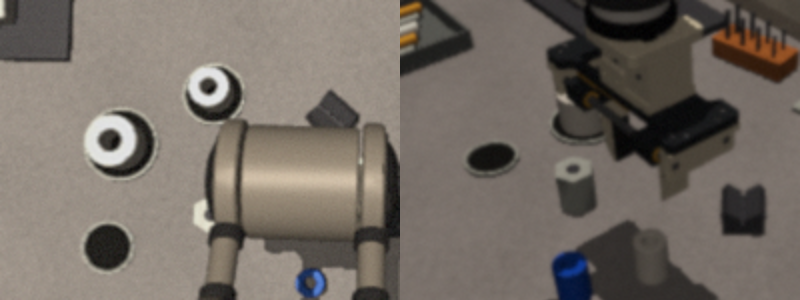

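L stands in its nest at top (233,151), measured (0.661, 0.211). M is next.

```bash
python3 -m crank '{"xyz":[[-0.7,0,-0.7],[-0.1,1.5,-0.1],[0,3,0],[0,3,0],[0,2,0],[0,1.2,0],[0,0.5,0],[0,0,0]],"roll":[0,0,0,0,0,0,0,0]}'; python3 -m crank '{"xyz":[[0,0,0],[0,0,0],[0,0,0],[0,0,0],[0,0,0],[0,0,0],[0,0,0],[0,0,0]],"roll":[0,0,0,0,0,0,0,0]}' 1 25
```

```text
time: 18.35
tool_pos: [0.4975, 0.0565, 0.0136]
tool_rot: [-1.571, 0.0, -0.001]
contact_force: [-0.2, 0.0, 0.2]
opening: 0.0711
time: 19.15
tool_pos: [0.4977, 0.0565, 0.014]
tool_rot: [-1.571, -0.001, -0.001]
contact_force: [-0.1, -0.1, 4.7]
opening: 0.0358
```

```bash
python3 -m crank '{"xyz":[[0,-0.5,0],[0,-1.5,0],[0,-3,0],[0,-3,0],[-0.3,-1,2],[-0.4,0,3.5],[-0.5,0,4],[-0.5,0,4],[-0.5,0,4],[-0.5,0,4],[-0.5,0,3.5],[-0.4,0,2],[-0.1,0,1.4],[0,0,0],[0,0,0]],"roll":[0,0,0,0,0,0,0,0,0,0,0,0,0,0,0]}'; python3 -m crank '{"xyz":[[0,1.5,0],[0,2.5,0],[0,2.5,0],[0,1,0],[0,0.5,0],[0,0,0]],"roll":[0,0,0,0,0,0]}'; python3 - <<'E'
from h import *
a=robot.read_camera("top")[110:260,130:330];b=robot.read_camera("side")[80:230,160:360]
cv2.imwrite("pics/p5.png",np.hstack([cv2.resize(a,(400,300)),cv2.resize(b,(400,300))])[:,:,::-1])
E
```

```text
time: 20.65
tool_pos: [0.4608, 0.3398, 0.1035]
tool_rot: [-1.572, 0.0, -0.001]
contact_force: [0.7, -0.3, -1.1]
opening: 0.0364
time: 21.25
tool_pos: [0.4611, 0.34, 0.0238]
tool_rot: [-1.571, 0.0, -0.002]
contact_force: [0.3, 0.5, -0.9]
opening: 0.0358
```

View pics/p5.png

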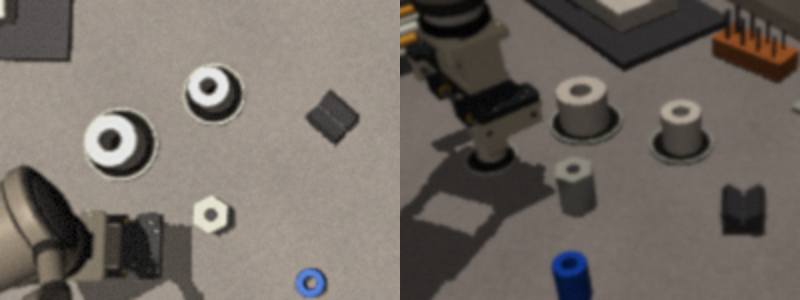

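M hangs over the middle of its nest, at about (490,155) in the side crop. XL and L are standing. Lowering it.

```bash
python3 -m crank '{"xyz":[[0,0.4,0],[0,0.2,0],[0,0.1,0],[0,0,0]],"roll":[0,0,0,0]}'; python3 -m crank '{"xyz":[[0,0.1,0],[0,0,0]],"roll":[0,0]}'
```

```text
time: 21.75
tool_pos: [0.4608, 0.3406, 0.017]
tool_rot: [-1.571, -0.0, -0.001]
contact_force: [-0.8, 0.1, 1.7]
opening: 0.0359
time: 21.95
tool_pos: [0.4609, 0.3406, 0.017]
tool_rot: [-1.57, -0.001, -0.001]
contact_force: [-3.9, -1.7, 10.4]
opening: 0.0356
```

```bash
python3 -m crank '{"xyz":[[0,0,0],[0,0,0],[0,0,0],[0,0,0]],"roll":[0,0,0,0]}' -0.3; python3 -m crank '{"xyz":[[0,-1,0],[0,-2,0],[0,-3,0],[0,-3,0],[0,-2,-1],[0,0,-3],[0,0,-4],[0,0,-4.5],[0,0,-4.5],[0,0,-4.5],[0,0,-4.5],[0,0,-4.5],[0,0,-4],[0,0,-3],[0,0,-1.7],[0,0,-0.7],[0,0,0],[0,0,0]],"roll":[0,0,0,0,0,0,0,0,0,0,0,0,0,0,0,0,0,0]}'
 python3 - <<'E'
from h import *
im=robot.read_camera("top")[:,:,::-1]
hsv=cv2.cvtColor(im,cv2.COLOR_BGR2HSV)
b=((hsv[...,2]>178)&(hsv[...,1]<70)).astype(np.uint8)*255
for o in blobs(im,b,"top",.053,(150,130,260,262)):print(*o)
s=robot.read_camera("side")[:,:,::-1];b=s[80:230,160:360];im=im[110:260,130:330]
cv2.imwrite("pics/p6.png",np.vstack([np.hstack([cv2.resize(im,(400,300)),cv2.resize(b,(400,300))]),cv2.resize(s[160:310,200:600],(800,300))]))
E
```

```text
time: 22.35
tool_pos: [0.4608, 0.3405, 0.0156]
tool_rot: [-1.571, 0.0, -0.001]
contact_force: [-0.1, 0.3, 0.9]
opening: 0.059
time: 24.15
tool_pos: [0.4603, -0.0578, 0.1259]
tool_rot: [-1.57, -0.0, -0.001]
contact_force: [-0.3, 0.1, 0.3]
opening: 0.0599
[177.4 232.4] [0.4622 0.3408 0.0348]
[234.5 216.6] [0.5013 0.2049 0.0407]
[184.1 179.5] [0.5913 0.3297 0.0624]
[234.  150.8] [0.6611 0.2109 0.0496]
```

View pics/p6.png

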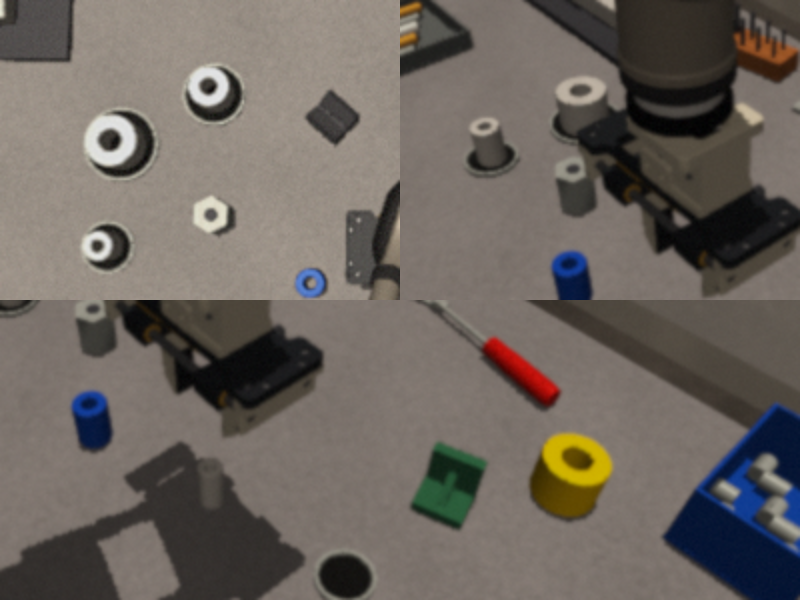

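M stands in its nest at (0.462, 0.341), and hex and blue haven't moved. S is at about (210,480) in the lower crop and gets gripped next.

```bash
python3 -m crank '{"xyz":[[0,1.5,-0.1],[0,3,0],[0,3,0],[0,2,0],[0,1.2,0],[0,0.5,0],[0,0,0]],"roll":[0,0,0,0,0,0,0]}'; python3 -m crank '{"xyz":[[0,0,0],[0,0,0],[0,0,0],[0,0,0],[0,0,0],[0,0,0],[0,0,0],[0,0,0]],"roll":[0,0,0,0,0,0,0,0]}' 1 20
```

```text
time: 24.95
tool_pos: [0.4602, -0.0588, 0.0134]
tool_rot: [-1.57, 0.001, -0.0]
contact_force: [0.2, 0.4, 0.3]
opening: 0.0596
time: 25.75
tool_pos: [0.4605, -0.0595, 0.0139]
tool_rot: [-1.571, -0.0, -0.001]
contact_force: [-0.5, -0.5, 4.5]
opening: 0.0239
```

```bash
python3 -m crank '{"xyz":[[0,-0.5,0],[0,-1.5,0],[0,-3,0],[0,-3,0],[0.3,-1,-1.5],[0.7,0,-3],[0.9,0,-3.5],[0.8,0,-3],[0.5,0,-2],[0.2,0,-1],[0,0,-0.4],[0,0,0],[0,0,0]],"roll":[0,0,0,0,0,0,0,0,0,0,0,0,0]}'; python3 -m crank '{"xyz":[[0,1.5,0],[0,2.5,0],[0,2.5,0],[0,1,0],[0,0.5,0],[0,0,0]],"roll":[0,0,0,0,0,0]}'; python3 - <<'E'
from h import *
a=robot.read_camera("top")[150:300,330:530];b=robot.read_camera("side")[220:370,280:480]
cv2.imwrite("pics/p7.png",np.hstack([cv2.resize(a,(400,300)),cv2.resize(b,(400,300))])[:,:,::-1])
E
```

```text
time: 27.05
tool_pos: [0.4939, -0.2025, 0.1036]
tool_rot: [-1.57, 0.001, -0.0]
contact_force: [0.3, 0.1, -0.1]
opening: 0.0237
time: 27.65
tool_pos: [0.4943, -0.2031, 0.0238]
tool_rot: [-1.571, 0.0, -0.001]
contact_force: [-0.1, -0.1, 0.2]
opening: 0.0236
```

View pics/p7.png

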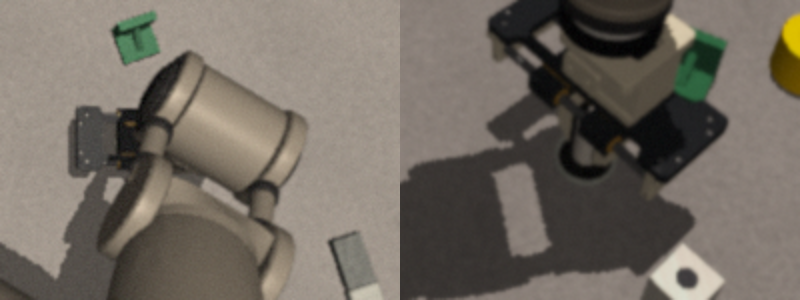

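S is over the nest (side crop, about (585,155)). Lowering it.

```bash
python3 -m crank '{"xyz":[[0,0.4,0],[0,0.2,0],[0,0.1,0],[0,0,0]],"roll":[0,0,0,0]}'; python3 -m crank '{"xyz":[[0,0.05,0],[0,0,0]],"roll":[0,0]}'
```

```text
time: 28.15
tool_pos: [0.4943, -0.2036, 0.017]
tool_rot: [-1.571, -0.0, -0.001]
contact_force: [-1.7, -0.5, 1.6]
opening: 0.0236
time: 28.35
tool_pos: [0.4943, -0.2036, 0.0169]
tool_rot: [-1.571, -0.0, -0.001]
contact_force: [-2.5, 0.5, 6.9]
opening: 0.0238
```

```bash
python3 -m crank '{"xyz":[[0,0,0],[0,0,0],[0,0,0],[0,0,0]],"roll":[0,0,0,0]}' -0.1; python3 -m crank '{"xyz":[[0,-1,0],[0,-2,0],[0,-3,0],[0,-4,0],[0,-4,1],[0,-2,3],[-1,0,4],[-1,0,4],[-1,0,4],[-1,0,4],[-1,0,2],[0,0,1],[0,0,0],[0,0,0]],"roll":[0,0,0,0,0,0,0,0,0,0,0,0,0,0]}'
 python3 - <<'E'
from h import *
im=robot.read_camera("top")[:,:,::-1]
hsv=cv2.cvtColor(im,cv2.COLOR_BGR2HSV)
b=((hsv[...,2]>178)&(hsv[...,1]<70)).astype(np.uint8)*255
for o in blobs(im,b,"top",.053,(150,130,480,262),10):print(*o)
s=robot.read_camera("side")[:,:,::-1]
cv2.imwrite("pics/t8.png",cv2.resize(im[110:280,150:490],(800,400)));cv2.imwrite("pics/s8.png",s)
E
```

```text
time: 28.75
tool_pos: [0.4942, -0.2035, 0.0161]
tool_rot: [-1.571, 0.0, -0.001]
contact_force: [0.1, 0.3, 0.5]
opening: 0.0493
time: 30.15
tool_pos: [0.4452, 0.0259, 0.1765]
tool_rot: [-1.571, -0.001, -0.001]
contact_force: [-0.4, -1.1, 0.3]
opening: 0.0506
[346.8 247.2] [ 0.4282 -0.0683  0.0227]
[307.  242.9] [0.4411 0.0281 0.0987]
[266.2 238. ] [0.45   0.1269 0.0243]
[456.4 236.4] [ 0.4555 -0.3398  0.0442]
[177.4 232.3] [0.4623 0.3409 0.0349]
[402.8 220.6] [ 0.4936 -0.206   0.0229]
[234.5 216.6] [0.5013 0.2049 0.0408]
[184.2 179.5] [0.5912 0.3296 0.0626]
[234.1 150.6] [0.661  0.2108 0.0494]
```

View pics/t8.png

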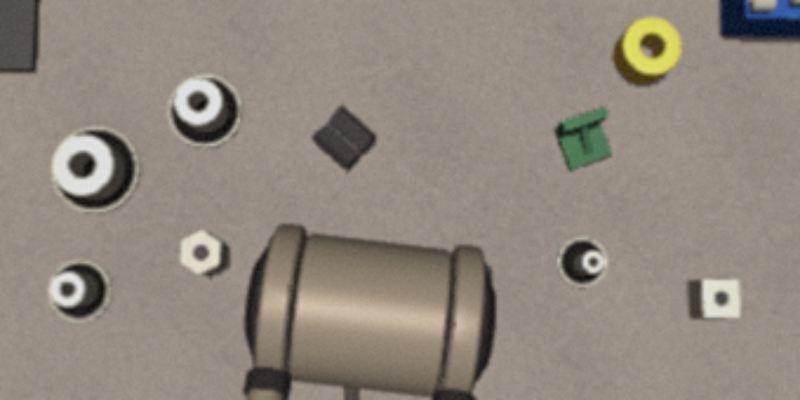

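View pics/s8.png

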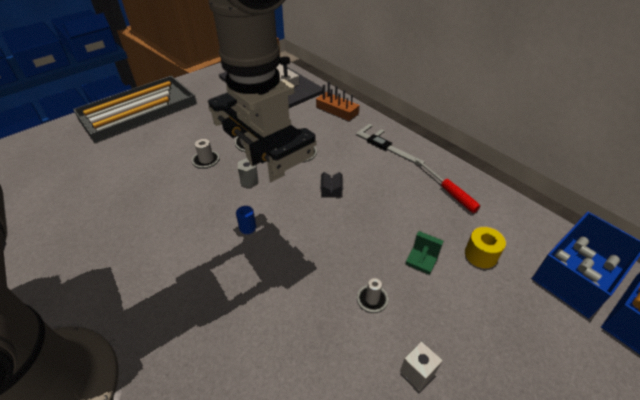

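All four sleeves stand within 3 mm of their nest centres. S is at (403,221) in the top view and (374,290) in the side view. The square and hex read the same positions as at the start, and the gripper is clear. Handing in.

```bash
python3 -c "
from cell import robot
print(robot.hand_in())"
```

```text
the job is handed in; nothing more can be done
None
```

I put the four sleeves into their nests one at a time, XL, L, M, then S, and handed the job in at about 30 s of the 109 s allowed. Each was lowered until it touched the nest floor before I let go.

In the last pictures the centre offsets were:

| Sleeve | Offset from nest centre | Free play to the rim |
|---|---|---|
| XL | about 2 mm | 12 mm |
| L | about 2.5 mm | 12 mm |
| M | about 2 mm | 12 mm |
| S | about 3 mm | 12 mm |

- **Upright:** all four looked upright. In the final side view the arm hid XL and L, so for those two I relied on the final top view and earlier side views.
- **Other parts:** the square and hex blocks measured within about 1 mm of where they started. The yellow and blue look-alikes, the V-block and the angle plate were never touched.
- **Forces:** wrist force readings stayed near 10 N or below, and the gripper was open and clear at hand-in.
- **Failed checks:** none failed. The two cameras differed by up to about 4 mm on the nest positions, well inside the clearance.

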